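# Open the café strongbox by its combination dial

### The job

Open the strongbox for the morning float: turn its dial right (clockwise) to 12, then left to 21, then right again until you feel it stop dead, without forcing it against that stop. Then raise the lid to about 45 degrees, where it stays by itself, and let go. Never wrench at the dial or at a lid that is still bolted, and leave the cups and the tamper beside the box where they stand.

Things in the scene. Friction and masses are not known exactly. Their poses are not given: they have to be found in the camera images.
- safe: Grey steel strongbox, fixed to the counter, 220 deep (x) x 270 wide (y) x 119 mm high with its lid. Origin: centre of the underside; its x axis points from its front (the side of the lid's bar) to its hinges at the back, y to its left, z up. The dial's axis stands upright through x = +5 mm, y = 0; the lid's top is at z = 119 mm.
- keeper: Steel strip inside the box's front wall (60 x 16 x 4 mm, origin at its centre), under which the lid's bolt hooks while locked. With the bolt in, the lid lifts only 2 or 3 mm and must not be pulled; the bolt is sprung and draws itself when the three moves of the combination are right.
- dial: Black dial disc, 76 mm across, 7.5 mm high, with a round knurled aluminium knob on it (40 mm across, 29 mm high), flat on the lid. Origin on its axis at its underside, z up. 40 graduations, numbers rise clockwise seen from above; left (counter-clockwise) turns raise the number at the index. Dial yaw minus box yaw = number x 0.15708 rad (0 at the index: axes parallel). Starts between 15 and 22.
- dial_zero (a point): The graduation 0, at the dial's rim, 38 mm from its axis: the thick long mark with an arrowhead. A black line on the knob's top runs from the centre towards it. Marks of 10, 20, 30 are long, those of 5, 15 .. medium. 12 and 21 must be met to within about 3/4 of a division; if one is overrun, start again with turning right to 12.
- dial_knob (a point): Centre of the knob's flat top, on the dial's axis, 36.5 mm above the dial's underside; grip the knob from above on its round side. It turns freely at under 0.15 N m. No clearing turns are needed: from the start, right to 12 is 0.5 to 1.6 rad, then left to 21 is 1.41 rad, then right 0.25 to 0.95 rad to the stop, whose place is not known beforehand. It may be let go and gripped anew at any time.
- index (a point): Black index mark on the steel ring around the dial, 45 mm from the dial's axis on the box's front side (-x of the box). The number opposite it is the one set. On the last right turn the bolt drops and the dial stops dead within the next 0.1 rad or so: torque then climbs steeply; 0.15 to 0.3 N m is enough, over 0.45 N m is forcing it. A further turn is never needed.
- lid (a joint): Lid angle, rad: 0 shut, 0.79 at 45 degrees, 1.7 its end. Hinged at the back, its front edge rises. A stiff hinge holds it at any angle; it takes about 7 to 14 N at the bar to lift it once unlocked. More than 25 N on a locked one is wrenching it.
- lid_bar (a point): Middle of the lid's lifting bar: round steel, 10 mm thick, 94 mm long in the clear between its two posts, along the box's y, its axis 38 mm above the lid's top and 202 mm in front of the hinge line (18 mm behind the lid's front edge). Free from above on both sides; the knob's axis is 97 mm behind it.
- lid_hinge (a point): Point on the lid's hinge line, at mid-width, 110 mm behind the box's centre and 95 mm above the counter. The lid bar lies 202 mm in front of it and 62 mm above it when shut and swings on a circle about this line (parallel to the box's y).
- tamper: Black coffee tamper with a steel foot, 58 mm across, 79 mm high, loose beside the box; origin at its foot's centre. Leave it alone.
- dosing_cup: Steel dosing cup, 58 mm across, 75 mm high, loose beside the box; origin at its foot's centre. Leave it alone.
- espresso_cup: Blue espresso cup with a handle, 72 mm across, 60 mm high, loose beside the box; origin at its foot's centre. Leave it alone.

How it is judged (in metres and radians):
At the end, for the whole second after the job is handed in: The lid stands open by itself, at least 0.6 rad (35 degrees) up from shut, at rest and released (value of joint lid above 0.6 rad and velocity of joint lid between -0.05 and 0.05 rad/s); the robot touches nothing.
It fails at once if the dial is forced: over 20 N between the dial's cam and the bolt, about 0.48 N m at the knob (contact force between dial and safe above 20 N).
It fails at once if the lid is wrenched while bolted: over 25 N between the bolt and the keeper (contact force between keeper and safe above 25 N).
It fails at once if the tamper or a cup is shifted by over 20 mm (distance of any of tamper, dosing_cup, espresso_cup from where it was at the start of the episode above 0.02 m).
It also fails if it takes over 72 s, if anything falls off the work surface, if the arm or the gripper's body presses on something with over 40 N, if the wrist force passes 120 N, or if a joint passes its speed limit or range.

### The arm

A 6-joint arm with a two-finger parallel gripper is mounted at the origin on the work surface. World frame = base frame: x ahead of the robot, y to its left, z up, the work surface at z = 0. Lengths are in mm, angles in rad, forces in N, time in s.
With the tool pointing down it reaches from about 375 to 900 mm from the base axis. Payload 3.1 kg.
Tool frame: the origin (TCP) lies midway between the tips of the shut fingers; the grasp point (between the pads) lies 19 mm behind it; x points along the fingers, z is the direction in which the jaws open and shut, and the axes are right-handed (so a half turn about x gives the same grasp; the last joint's range is limited). The gripper opens to 85 mm and grips with 20 to 120 N. Pads are 22 mm wide; open, the fingers measure 114 mm over their backs; the gripper's body (76 mm by 85 mm) begins 54 mm behind the grasp point. The pads swing forward as they close: fully open they stand 13 mm farther back than shut.
Start: joints at [-1.45, 0.527, 1.433, -0, 1.181, -0.178], TCP at [184.604, -597.091, 231.31] pointing down, gripper open.
Joint ranges: [-3.08, 3.08], [-0.75, 2.2], [0.22, 2.44], [-1.43, 4.57], [0, 2.65], [-2.85, 2.85]. Speed limits (rad/s): [2.79, 2.79, 3.14, 3.14, 3.14, 3.14].

### API

Orientations are given as a unit quaternion [w, x, y, z].
In Python, from rig import * gives the robot as it stands.
- The arm moves only by the tool carry_out, never from a script. Its argument "commands" is a list of rows, each an object of numbers: "dx", "dy", "dz": the shift along the tool's x, y, z in cm; "wx", "wy", "wz": the turn, a rotation vector about the tool's x, y, z in rad; "jaw": the finger opening in cm, from 0 to 8.54. A call has 1 to 20 rows; each row shifts and turns the pose as measured when the row begins, along the tool's axes as they then stand; what a row does not reach is not made up. A row lasts 1/10 s, in which the tool goes at most 50 mm and 8.59 degrees, less where a joint would pass 70% of its speed; a pose out of reach is approached as far as the arm can. A call is refused whole if a number of a shift passes 5 or a number of a turn 0.15, either way. A call with a gripper value outside its range is refused whole. The fingers move at their own pace and stop on an object; "squeeze" is the grip in N (left out, the last holds). Time passes only in rows, so rows that do not move let the fingers close. It gives the time, the measured TCP pose, the force and the opening at its end, in the units of the state.
- sense(): the state, without advancing time (a new reading comes with each control period).
- read_camera(name): name is "scene" or "top"; returns (picture, depth): 480x640x3 uint8, red, green, blue; 480x640 float32, mm along the optical axis (not along the pixel's ray), 0 where there is no reading.
- camera_params(name): a dict with "vfov" (degrees; the focal length in pixels is half the picture's height over the tangent of half this angle, whatever the lens; pixels are square), "cx", "cy" (the principal point, pixels), "k1" (the pictures are not rectified: a ray, as slopes to the right and down, at radius r is drawn at 1 + k1 r^2 times it, then the intrinsics apply), "world_from_camera" (4x4, takes a point from camera to world coordinates). Camera axes: x right, y up, looking along -z (the intrinsics and any distortion apply to the point x, -y, -z); pixel columns grow to the right and rows downward; lengths in mm; the calibration is good to about 2 mm. A picture is of the moment at which its call begins. camera_params takes no time and is no camera call.
- sign_off(): hands the job in, once; it reports no verdict.
The state is a dict: "t": time; "joint_positions": joint angles; "joint_velocities": joint speeds; "joint_efforts": joint torques, N m; "tool_pos": TCP position; "tool_rot": TCP orientation; "contact_force": force on the tool from outside, world axes, zero at the start; "torque": the same for the moment, N m; "width": finger opening in mm.
Only numpy, scipy, OpenCV 4.12 (cv2) and the standard library are available. Lean on these libraries where they do the work, as an engineer would, in place of code of your own. Each camera call takes 0.05 s, during which the arm holds its last target. There are 200 camera calls.

## Working session

There is one attempt and no reset: what is moved stays moved. The work goes in short steps, Python scripts to look and compute and a tool call to move; the robot and the scene stay as the last step left them, time stands still between calls to the robot, and variables do not carry over. Pictures are saved under pics/ and viewed, about 8 in all and at most 12, crops included, and the job is handed in when it is done.

Besides the shell and the picture viewer there is one more tool, called after ">>>" by a JSON object that holds its "method" and its "body", one argument or row to a line. carry_out: Moves the arm, as the interface text tells. Its arguments: {"type":"object","properties":{"commands":{"type":"array"},"squeeze":{"type":"number"}},"required":["commands"]}

```bash
mkdir -p pics; ls
python3 - <<'E'
from rig import *
import cv2,numpy as np
s=sense();print(s)
for n in("scene","top"):
    p,d=read_camera(n);np.savez(f"{n}0.npz",p=p,d=d);cv2.imwrite(f"pics/{n}0.png",p[:,:,::-1]);print(n,camera_params(n))
E
```

```text
pics
{'t': 0.0, 'joint_positions': array([-1.44947920e+00,  5.28489314e-01,  1.43390530e+00, -2.35231824e-05,
        1.18141207e+00, -1.78501672e-01]), 'joint_velocities': array([ 0.00100112,  0.00029787, -0.00013719,  0.00170038,  0.00060602,
        0.00241502]), 'joint_efforts': array([ 1.09146928e-03, -4.42348945e+01, -1.78026670e+01, -2.59240069e-04,
        8.40981666e-03, -7.16241914e-06]), 'tool_pos': array([ 184.52384526, -596.38255483,  230.31845669]), 'tool_rot': array([ 0.56852506,  0.42027905,  0.56961116, -0.4191514 ]), 'contact_force': array([ 0.13994197,  0.00936856, -0.6130266 ]), 'torque': array([-0.0024153 , -0.00370417, -0.03243098]), 'width': 85.29306139226794}
scene {'vfov': 53.919229157664276, 'cx': 316.915861607829, 'cy': 239.24879507472247, 'k1': 0.027681737429051934, 'world_from_camera': array([[ 4.11685320e-01, -6.57992286e-01,  6.30524662e-01,
         1.17388613e+03],
       [ 9.11202783e-01,  3.08583300e-01, -2.72920932e-01,
        -1.79132513e+02],
       [-1.49895131e-02,  6.86893368e-01,  7.26603617e-01,
         7.57043529e+02],
       [ 0.00000000e+00,  0.00000000e+00,  0.00000000e+00,
         1.00000000e+00]])}
top {'vfov': 47.56553000577898, 'cx': 320.86536438444944, 'cy': 230.9184655032438, 'k1': 0.055828959453718914, 'world_from_camera': array([[ 1.56081996e-02,  9.94421353e-01, -1.04319490e-01,
         5.29572839e+02],
       [-9.99836790e-01,  1.45730174e-02, -1.06780861e-02,
         8.07956992e+01],
       [-9.09826711e-03,  1.04469130e-01,  9.94486512e-01,
         1.14618613e+03],
       [ 0.00000000e+00,  0.00000000e+00,  0.00000000e+00,
         1.00000000e+00]])}
```

View pics/top0.png

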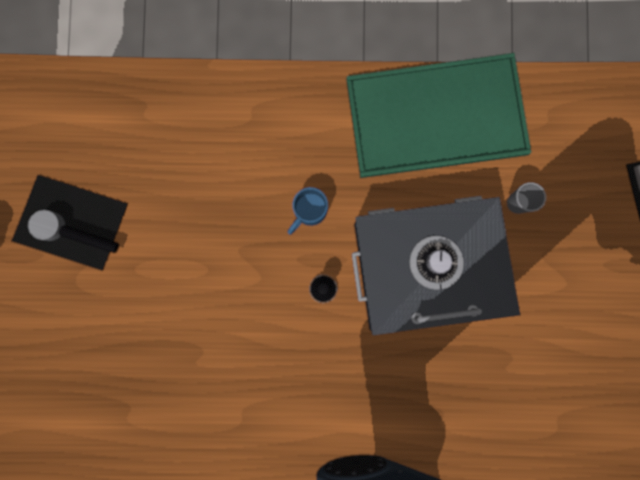

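View pics/scene0.png

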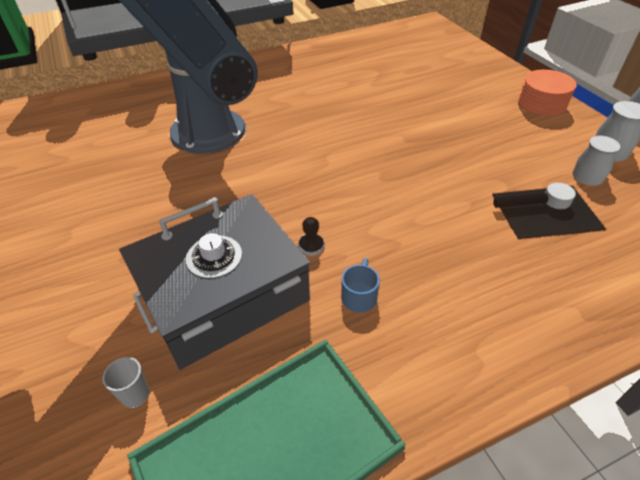

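The top view shows the box at about (437,265) with its bar toward the robot at about (447,314) and its knob at about (440,262). The tamper is at (323,288), the blue cup at (310,206) and the dosing cup at (530,196). The scene view shows the knob at about (211,246). I'll zoom in on both.

```bash
cat > h.py <<'E'
import numpy as np,cv2
from rig import *
def K(n):
    c=camera_params(n);f=240/np.tan(np.radians(c["vfov"])/2)
    return c,np.array([[f,0,c["cx"]],[0,f,c["cy"]],[0,0,1]]),np.array([c["k1"],0,0,0.])
def rays(n,uv):
    c,k,d=K(n);s=cv2.undistortPoints(np.array(uv,float).reshape(-1,1,2),k,d)[:,0]
    T=c["world_from_camera"];r=np.c_[s[:,0],-s[:,1],-np.ones(len(s))]@T[:3,:3].T
    return T[:3,3],r
def plane(n,uv,z):
    o,r=rays(n,uv);return o+r*((z-o[2])/r[:,2])[:,None]
def proj(n,P):
    c,k,d=K(n);T=np.linalg.inv(c["world_from_camera"]);q=np.atleast_2d(P)@T[:3,:3].T+T[:3,3]
    q=q*[1,-1,-1];return cv2.projectPoints(q,np.zeros(3),np.zeros(3),k,d)[0][:,0]
def tri(a,b):
    (o1,r1),(o2,r2)=rays("top",[a]),rays("scene",[b])
    A=np.c_[r1[0],-r2[0]];t=np.linalg.lstsq(A,o2-o1,rcond=None)[0]
    p,q=o1+t[0]*r1[0],o2+t[1]*r2[0];return (p+q)/2,np.linalg.norm(p-q)
E
python3 - <<'E'
import numpy as np,cv2
t=np.load("top0.npz")["p"];s=np.load("scene0.npz")["p"]
a=cv2.resize(t[225:335,390:490],None,fx=4,fy=5.45,interpolation=cv2.INTER_CUBIC) if 0 else cv2.resize(t[225:335,390:490],(400,440),interpolation=cv2.INTER_CUBIC)
b=cv2.resize(s[180:290,150:250],(400,440),interpolation=cv2.INTER_CUBIC)
cv2.imwrite("pics/z1.png",np.hstack([a,b])[:,:,::-1])
E
```

```text
(no output)
```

View pics/z1.png

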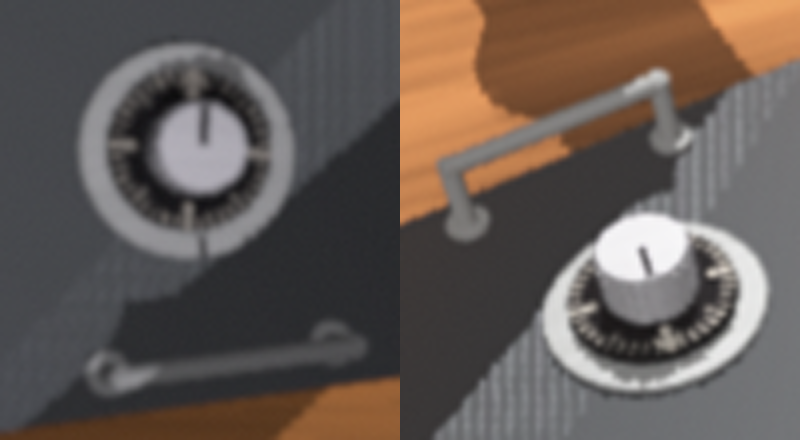

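Run:
```python
from h import *
f=lambda x,y:((x+.5)/4-.5+390,(y+.5)/4-.5+225)
g=lambda x,y:((x-400+.5)/4-.5+150,(y+.5)/4-.5+180)
for n,a,b in [("knob",(203,147),(643,247)),("barL",(128,378),(655,80)),("barR",(356,347),(448,166))]:
    P=tri(f(*a),g(*b));print(n,P[0].round(1),round(P[1],1))
p,s=np.load("top0.npz")["p"],np.load("scene0.npz")["p"]
# knob top: bright; ring: light grey
for n,im,(x0,y0,x1,y1) in [("top",p,(400,225,475,300)),("scene",s,(180,225,250,285))]:
    c=im[y0:y1,x0:x1].astype(int);m=((c.min(2)>(165 if n=="top" else 195))).astype(np.uint8)
    cs,_=cv2.findContours(m,0,1)
    for q in sorted(cs,key=cv2.contourArea)[-2:]:
        if len(q)>5:print(n,cv2.contourArea(q),cv2.fitEllipse(q)[0]+np.array([x0,y0]),cv2.fitEllipse(q)[1])
I=plane("top",[f(203,250)],119)[0];D=plane("top",[f(188,150)],119)[0];Z=plane("top",[f(192,75)],126.5)[0]
C=plane("top",[f(188,150)],124)[0]
print("index",I,"ringcentre",D,"zero",Z)
kp,kl=plane("top",[f(203,147),f(206,110)],155.5);print("knob",kp,"line yaw",np.arctan2(*(kl-kp)[1::-1]))
# lid depth plane points
d=np.load("top0.npz")["d"];print("depth lid",d[240,385],d[290,385],d[262,440])
g0=cv2.cvtColor(p,cv2.COLOR_RGB2GRAY)
cn=[(371,334),(519,314),(499,200),(357,219)]
# lid outline corners refine: dark non-orange mask
m=((p[:,:,0].astype(int)-p[:,:,2])<25).astype(np.uint8);m[:195]=0;m[340:]=0;m[:,:352]=0;m[:,525:]=0
c=max(cv2.findContours(m,0,1)[0],key=cv2.contourArea);r=cv2.minAreaRect(c);print(r)
print(plane("top",cn,119).round(1))
for n,uv in [("tamper",(323,288)),("blue",(310,206)),("dose",(528,198))]:print(n,plane("top",[uv],60)[0].round())
```

```text
knob [ 581.1 -124.8  159.4] 0.1
barL [477.7 -90.4 159.8] 0.5
barR [ 493.3 -191.6  158.7] 0.4
top 182.0 [439.82986832 262.33034134] (16.149211883544922, 18.08060646057129)
scene 529.5 [213.30540085 256.07949638] (38.14765548706055, 51.207672119140625)
index [ 535.1158487  -132.87493125  119.        ] ringcentre [ 581.62843971 -126.31483371  119.        ] zero [ 616.31876277 -126.9196856   126.5       ]
knob [ 581.24672246 -125.70493085  155.5       ] line yaw -0.08851470000250145
depth lid 1029.1069 1020.0058 985.41
((432.5812683105469, 264.212890625), (123.49594116210938, 157.5182647705078), 81.97276306152344)
[[ 446.6   -4.1  119. ]
 [ 488.6 -276.1  119. ]
 [ 701.  -244.   119. ]
 [ 661.1   23.6  119. ]]
tamper [530.  86.  60.]
blue [694. 115.  60.]
dose [ 716. -320.   60.]
```

```bash
cat >> h.py <<'E'
from scipy.spatial.transform import Rotation as Ro
def st():
    s=sense();q=s["tool_rot"];R=Ro.from_quat(np.r_[q[1:],q[0]]).as_matrix()
    return s,R
def go(tgt):
    s,R=st();d=R.T@(np.array(tgt)-s["tool_pos"])/10
    print("t",s["t"],"pos",s["tool_pos"].round(1),"w",round(s["width"],1),"F",s["contact_force"].round(1),"T",s["torque"].round(2),"j",s["joint_positions"].round(2))
    print("R",R.round(3).tolist(),"shift cm",d.round(2)); return d
E
python3 -c "
from h import *
go([581,-125.5,215])"
```

```text
t 0.1 pos [ 184.5 -596.5  230.4] w 85.3 F [-0.4  0.1  0.2] T [ 0.01 -0.02  0.07] j [-1.45  0.53  1.43  0.    1.18 -0.18]
R [[-0.0, 0.955, 0.295], [0.002, 0.295, -0.955], [-1.0, 0.0, -0.002]] shift cm [  1.63  51.79 -33.29]
```

>>> {"method": "carry_out", "body": {
  "commands": [
    {"dx":0},
    {"dx":0}
  ]
}}

```text
validation failed for argument at $.co...
```

>>> {"method": "carry_out", "body": {
  "commands": [
    {"dx":0.0,"dy":3.5,"dz":-2.2,"wx":0.0,"wy":0.0,"wz":0.0,"jaw":8.5},
    {"dx":0.0,"dy":3.5,"dz":-2.2,"wx":0.0,"wy":0.0,"wz":0.0,"jaw":8.5}
  ]
}}

```text
t: 0.3
tool_pos: [236.1, -536.8, 229.1]
tool_rot: [0.567, 0.421, 0.568, -0.422]
contact_force: [0.5, -0.3, 0.1]
width: 85.2
```

>>> {"method": "carry_out", "body": {
  "commands": [
    {"dx":0.1,"dy":3.6,"dz":-2.3},
    {"dx":0.1,"dy":3.6,"dz":-2.3},
    {"dx":0.1,"dy":3.6,"dz":-2.3},
    {"dx":0.1,"dy":3.6,"dz":-2.3},
    {"dx":0.1,"dy":3.6,"dz":-2.3},
    {"dx":0.1,"dy":3.6,"dz":-2.3},
    {"dx":0.1,"dy":3.6,"dz":-2.3},
    {"dx":0.1,"dy":3.6,"dz":-2.3},
    {"dx":0.1,"dy":3.6,"dz":-2.3},
    {"dx":0.1,"dy":3.6,"dz":-2.3},
    {"dx":0.1,"dy":3.6,"dz":-2.3},
    {"dx":0.1,"dy":3.6,"dz":-2.3}
  ]
}}

```text
validation failed for argument at $.co...
```

```bash
python3 -c "
from h import *
go([581,-125.5,200])"
```

```text
t 0.3 pos [ 236.1 -536.8  229.1] w 85.2 F [ 0.5 -0.3  0.1] T [-0.02  0.01  0.  ] j [-1.35  0.48  1.53 -0.    1.13 -0.07]
R [[-0.001, 0.958, 0.288], [-0.001, 0.288, -0.958], [-1.0, -0.001, 0.0]] shift cm [  2.85  44.89 -29.44]
```

>>> {"method": "carry_out", "body": {
  "commands": [
    {"dx":0.05,"dy":3.6,"dz":-2.35,"wx":0,"wy":0,"wz":0,"jaw":8.5},
    {"dx":0.05,"dy":3.6,"dz":-2.35,"wx":0,"wy":0,"wz":0,"jaw":8.5},
    {"dx":0.05,"dy":3.6,"dz":-2.35,"wx":0,"wy":0,"wz":0,"jaw":8.5},
    {"dx":0.05,"dy":3.6,"dz":-2.35,"wx":0,"wy":0,"wz":0,"jaw":8.5},
    {"dx":0.05,"dy":3.6,"dz":-2.35,"wx":0,"wy":0,"wz":0,"jaw":8.5},
    {"dx":0.05,"dy":3.6,"dz":-2.35,"wx":0,"wy":0,"wz":0,"jaw":8.5},
    {"dx":0.05,"dy":3.6,"dz":-2.35,"wx":0,"wy":0,"wz":0,"jaw":8.5},
    {"dx":0.05,"dy":3.6,"dz":-2.35,"wx":0,"wy":0,"wz":0,"jaw":8.5},
    {"dx":0.05,"dy":3.6,"dz":-2.35,"wx":0,"wy":0,"wz":0,"jaw":8.5},
    {"dx":0.05,"dy":3.6,"dz":-2.35,"wx":0,"wy":0,"wz":0,"jaw":8.5},
    {"dx":0.05,"dy":3.6,"dz":-2.35,"wx":0,"wy":0,"wz":0,"jaw":8.5},
    {"dx":0.05,"dy":3.6,"dz":-2.35,"wx":0,"wy":0,"wz":0,"jaw":8.5}
  ]
}}

```text
t: 1.5
tool_pos: [577.9, -124.6, 218.9]
tool_rot: [0.564, 0.424, 0.569, -0.423]
contact_force: [-0.7, -1.0, -0.2]
width: 85.0
```

```bash
python3 -c "
from h import *
go([581,-125.5,200])"
```

```text
t 1.5 pos [ 577.9 -124.6  218.9] w 85.0 F [-0.7 -1.  -0.2] T [-0.05 -0.04 -0.02] j [-0.4   0.5   1.53  0.    1.12  0.88]
R [[-0.006, 0.959, 0.283], [0.005, 0.283, -0.959], [-1.0, -0.004, -0.007]] shift cm [1.88 0.28 0.19]
```

>>> {"method": "carry_out", "body": {
  "commands": [
    {"dx":1.0,"dy":0.28,"dz":0.19,"wx":0,"wy":0,"wz":0,"jaw":8.5},
    {"dx":1.5,"dy":0,"dz":0,"wx":0,"wy":0,"wz":0,"jaw":8.5},
    {"dx":1.5,"dy":0,"dz":0,"wx":0,"wy":0,"wz":0,"jaw":8.5},
    {"dx":1.5,"dy":0,"dz":0,"wx":0,"wy":0,"wz":0,"jaw":8.5},
    {"dx":1.0,"dy":0,"dz":0,"wx":0,"wy":0,"wz":0,"jaw":8.5}
  ]
}}

```text
t: 2.0
tool_pos: [584.0, -120.0, 150.6]
tool_rot: [0.566, 0.421, 0.571, -0.42]
contact_force: [-0.1, 0.4, -1.6]
width: 84.7
```

```bash
python3 -c "
from h import *
go([581.2,-125.6,128])
p,d=read_camera('scene');cv2.imwrite('pics/s2.png',cv2.resize(p[150:300,130:310],(720,600),interpolation=cv2.INTER_CUBIC)[:,:,::-1])"
```

```text
t 2.0 pos [ 584.  -120.   150.6] w 84.7 F [-0.1  0.4 -1.6] T [-0.01 -0.01 -0.04] j [-0.39  0.59  1.58  0.    0.98  0.88]
R [[-0.004, 0.956, 0.293], [0.005, 0.293, -0.956], [-1.0, -0.003, -0.006]] shift cm [ 2.26 -0.42  0.47]
```

View pics/s2.png

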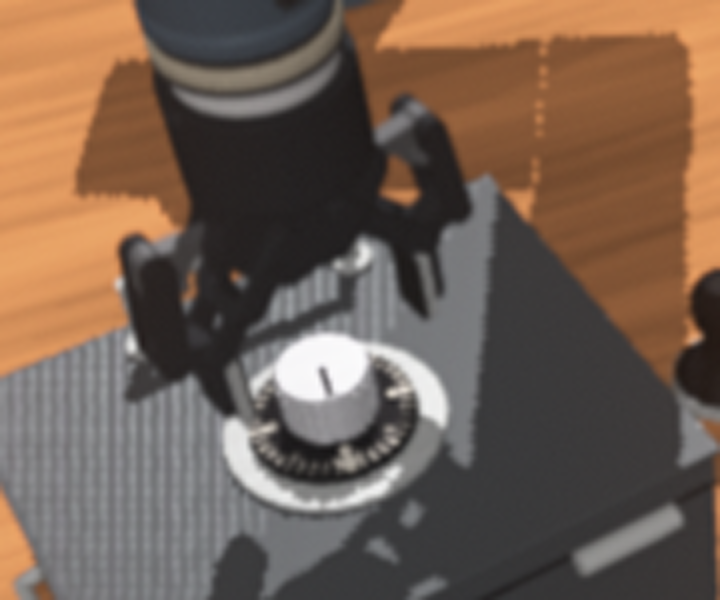

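The open fingers straddle the knob. The zero mark is at crop (347,460), with long marks near (265,428) and (400,392).

>>> {"method": "carry_out", "body": {
  "commands": [
    {"dx":0.7,"dy":-0.42,"dz":0.47,"wx":0,"wy":0,"wz":0,"jaw":8.5},
    {"dx":0.6,"dy":0,"dz":0,"wx":0,"wy":0,"wz":0,"jaw":8.5},
    {"dx":0.6,"dy":0,"dz":0,"wx":0,"wy":0,"wz":0,"jaw":8.5},
    {"dx":0,"dy":0,"dz":0,"wx":0,"wy":0,"wz":0,"jaw":8.5}
  ]
}}

```text
t: 2.45
tool_pos: [579.4, -127.4, 128.7]
tool_rot: [0.565, 0.421, 0.572, -0.421]
contact_force: [-0.0, -0.2, -0.2]
width: 85.2
```

```bash
python3 -c "
from h import *
go([581.2,-125.6,128])
f=lambda x,y:(130+(x+.5)/4-.5,150+(y+.5)/4-.5)
c=np.array([581.2,-125.6])
for n,p in [('0',(347,460)),('30?',(265,428)),('10?',(400,392))]:
    w=plane('scene',[f(*p)],126.5)[0];e=w[:2]-c;print(n,w.round(1),np.hypot(*e),np.arctan2(e[1],e[0]))
k=plane('scene',[f(323,366),f(329,391)],155.5);e=(k[1]-k[0]);print(k,np.arctan2(e[1],e[0]))
p=np.load('top0.npz')['p']
f=lambda x,y:((x+.5)/4-.5+390,(y+.5)/4-.5+225)
for n,q in [('0',(194,75)),('10/30',(122,145)),('x',(258,153)),('20',(188,213))]:
    w=plane('top',[f(*q)],126.5)[0];e=w[:2]-c;print(n,w.round(1),np.hypot(*e),np.arctan2(e[1],e[0]))
"
```

```text
t 2.45 pos [ 579.4 -127.4  128.7] w 85.2 F [-0.  -0.2 -0.2] T [-0.02  0.01  0.05] j [-0.41  0.62  1.6   0.    0.93  0.87]
R [[-0.008, 0.957, 0.291], [0.006, 0.291, -0.957], [-1.0, -0.005, -0.008]] shift cm [ 0.07  0.22 -0.12]
0 [ 607.6 -127.3  126.5] 26.486950773787335 -0.0658420909148805
30? [ 573.9 -155.3  126.5] 30.588221854248786 -1.8113986956981694
10? [578.5 -94.3 126.5] 31.427418177280103 1.65589400628218
[[ 576.66275047 -124.2440795   155.5       ]
 [ 592.27296939 -125.90446484  155.5       ]] -0.10596685904616028
0 [ 616.3 -127.8  126.5] 35.2049091382828 -0.06389592769038344
10/30 [583.1 -94.2 126.5] 31.40608820126151 1.511029775658299
x [ 580.4 -157.1  126.5] 31.523855856071805 -1.5964540785979715
20 [ 552.  -124.6  126.5] 29.19536384414753 3.1060945493993186
```

>>> {"method": "carry_out", "body": {
  "commands": [
    {"dx":0,"dy":0.2,"dz":-0.12,"wx":0,"wy":0,"wz":0,"jaw":6.0},
    {"dx":0,"dy":0,"dz":0,"wx":0,"wy":0,"wz":0,"jaw":5.0},
    {"dx":0,"dy":0,"dz":0,"wx":0,"wy":0,"wz":0,"jaw":4.4},
    {"dx":0,"dy":0,"dz":0,"wx":0,"wy":0,"wz":0,"jaw":4.4}
  ],
  "squeeze": 25
}}

```text
t: 2.85
tool_pos: [582.2, -125.7, 129.9]
tool_rot: [0.566, 0.421, 0.571, -0.42]
contact_force: [-0.4, 0.3, 0.2]
width: 44.2
```

>>> {"method": "carry_out", "body": {
  "commands": [
    {"dx":0,"dy":0,"dz":0,"wx":0,"wy":0,"wz":0,"jaw":3.5},
    {"dx":0,"dy":0,"dz":0,"wx":0,"wy":0,"wz":0,"jaw":3.5},
    {"dx":0,"dy":0,"dz":0,"wx":0,"wy":0,"wz":0,"jaw":3.5}
  ]
}}

```text
t: 3.15
tool_pos: [582.1, -125.3, 130.3]
tool_rot: [0.566, 0.421, 0.571, -0.42]
contact_force: [0.8, -0.1, -1.1]
width: 39.2
```

```bash
python3 -c "
from h import *
go([581.2,-125.6,128])"
```

```text
t 3.15 pos [ 582.1 -125.3  130.3] w 39.2 F [ 0.8 -0.1 -1.1] T [-0.03 -0.02 -0.01] j [-0.4   0.62  1.59  0.    0.93  0.87]
R [[-0.005, 0.956, 0.292], [0.005, 0.292, -0.956], [-1.0, -0.003, -0.006]] shift cm [ 0.23 -0.1  -0.  ]
```

>>> {"method": "carry_out", "body": {
  "commands": [
    {"dx":0.05,"dy":0,"dz":0,"wx":0.1,"wy":0,"wz":0,"jaw":3.5},
    {"dx":0,"dy":0,"dz":0,"wx":0.1,"wy":0,"wz":0,"jaw":3.5},
    {"dx":0,"dy":0,"dz":0,"wx":0.1,"wy":0,"wz":0,"jaw":3.5},
    {"dx":0,"dy":0,"dz":0,"wx":0.1,"wy":0,"wz":0,"jaw":3.5}
  ]
}}

```text
t: 3.55
tool_pos: [582.1, -125.6, 130.3]
tool_rot: [-0.468, -0.528, -0.472, 0.529]
contact_force: [-0.3, 0.2, 0.5]
width: 39.3
```

```bash
cat >> h.py <<'E'
def yaw():
    s,R=st();a=np.arctan2(R[1,2],R[0,2]);print("t",s["t"],"yaw",a.round(3),"turned from grip",(a+1.2745).round(3),"pos",s["tool_pos"].round(1),"w",round(s["width"],1),"F",s["contact_force"].round(1),"T",s["torque"].round(3),"tilt",R[:2,0].round(3))
E
python3 -c "
from h import *
yaw();print(np.arctan2(-.956,.292))"
```

```text
t 3.55 yaw -1.689 turned from grip -0.414 pos [ 582.1 -125.6  130.3] w 39.3 F [-0.3  0.2  0.5] T [-0.035 -0.011  0.014] tilt [-0.005  0.004]
-1.2743568215411027
```

>>> {"method": "carry_out", "body": {
  "commands": [
    {"dx":0,"dy":0,"dz":0,"wx":0.1,"wy":0,"wz":0,"jaw":3.5},
    {"dx":0,"dy":0,"dz":0,"wx":0.1,"wy":0,"wz":0,"jaw":3.5},
    {"dx":0,"dy":0,"dz":0,"wx":0.1,"wy":0,"wz":0,"jaw":3.5},
    {"dx":0,"dy":0,"dz":0,"wx":0.1,"wy":0,"wz":0,"jaw":3.5},
    {"dx":0,"dy":0,"dz":0,"wx":0.08,"wy":0,"wz":0,"jaw":3.5},
    {"dx":0,"dy":0,"dz":0,"wx":0.05,"wy":0,"wz":0,"jaw":3.5},
    {"dx":0,"dy":0,"dz":0,"wx":0,"wy":0,"wz":0,"jaw":3.5},
    {"dx":0,"dy":0,"dz":0,"wx":0,"wy":0,"wz":0,"jaw":3.5}
  ]
}}

```text
t: 4.35
tool_pos: [582.0, -126.0, 130.3]
tool_rot: [-0.306, -0.635, -0.31, 0.637]
contact_force: [0.4, 0.9, -0.7]
width: 39.2
```

```bash
python3 -c "
from h import *
yaw()
for n,b in [('scene',(170,200,250,280)),('top',(400,225,480,305))]:
    p,d=read_camera(n);np.savez(n+'3.npz',p=p)
    globals()[n]=cv2.resize(p[b[1]:b[3],b[0]:b[2]],(400,400),interpolation=cv2.INTER_CUBIC)
cv2.imwrite('pics/c3.png',np.hstack([scene,top])[:,:,::-1])"
```

```text
t 4.35 yaw -2.239 turned from grip -0.965 pos [ 582.  -126.   130.3] w 39.2 F [ 0.4  0.9 -0.7] T [ 0.027 -0.023 -0.083] tilt [-0.005  0.003]
```

View pics/c3.png

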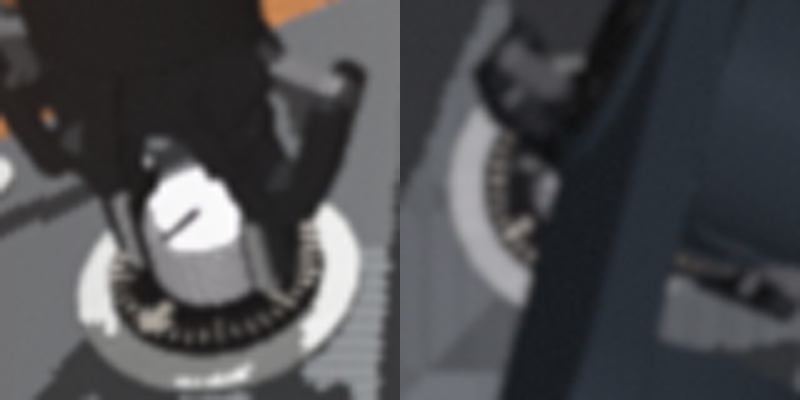

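The scene crop shows the zero mark at (153,318) and the knob line from (198,212) to (165,243). The top crop shows the "20" mark at (518,230). I'll work out the angle from those.

```bash
python3 -c "
from h import *
c=np.array([581.2,-125.8])
f=lambda x,y:(170+(x+.5)/5-.5,200+(y+.5)/5-.5)
g=lambda x,y:(400+(x-400+.5)/5-.5,225+(y+.5)/5-.5)
k=plane('scene',[f(198,212),f(165,243)],155.5);e=k[1]-k[0];print('line',k.round(1),np.arctan2(e[1],e[0]))
w=plane('scene',[f(153,318)],126.5)[0];e=w[:2]-c;print(w,np.hypot(*e),np.arctan2(e[1],e[0]))
# shift of scene vs c: use offset -3.5mm found before (30/10 midpoint)
e=w[:2]-np.array([576.2,-124.8]);print(np.hypot(*e),np.arctan2(e[1],e[0]))
w=plane('top',[g(518,230)],126.5)[0];e=w[:2]-c;print(w,np.hypot(*e),np.arctan2(e[1],e[0])-np.pi)
e=w[:2]-np.array([584,-126.]);print(np.hypot(*e),np.arctan2(e[1],e[0])-np.pi)
"
```

```text
line [[ 577.8 -126.7  155.5]
 [ 587.3 -141.   155.5]] -0.9846223292098759
[ 592.33218082 -152.26471837  126.5       ] 28.71074308025086 -1.1726224464987238
31.852127294295357 -1.0397091516977293
[565.07782081 -99.857671   126.5       ] 30.543888029561565 -1.0147450284230546
32.271817907238656 -0.9442660728401604
```

>>> {"method": "carry_out", "body": {
  "commands": [
    {"dx":0,"dy":0,"dz":0,"wx":0.06,"wy":0,"wz":0,"jaw":3.5},
    {"dx":0,"dy":0,"dz":0,"wx":0.025,"wy":0,"wz":0,"jaw":3.5},
    {"dx":0,"dy":0,"dz":0,"wx":0,"wy":0,"wz":0,"jaw":3.5},
    {"dx":0,"dy":0,"dz":0,"wx":0,"wy":0,"wz":0,"jaw":3.5}
  ]
}}

```text
t: 4.85
tool_pos: [581.9, -126.0, 130.3]
tool_rot: [-0.279, -0.648, -0.283, 0.65]
contact_force: [-0.0, 0.6, -0.7]
width: 39.2
```

```bash
python3 -c "
from h import *
yaw()"
```

```text
t 4.85 yaw -2.324 turned from grip -1.05 pos [ 581.9 -126.   130.3] w 39.2 F [-0.   0.6 -0.7] T [ 0.024 -0.02   0.021] tilt [-0.005  0.003]
```

Now left 1.41, to tool yaw -0.91.

>>> {"method": "carry_out", "body": {
  "commands": [
    {"dx":0,"dy":0,"dz":0,"wx":-0.1,"wy":0,"wz":0,"jaw":3.5},
    {"dx":0,"dy":0,"dz":0,"wx":-0.1,"wy":0,"wz":0,"jaw":3.5},
    {"dx":0,"dy":0,"dz":0,"wx":-0.1,"wy":0,"wz":0,"jaw":3.5},
    {"dx":0,"dy":0,"dz":0,"wx":-0.1,"wy":0,"wz":0,"jaw":3.5},
    {"dx":0,"dy":0,"dz":0,"wx":-0.1,"wy":0,"wz":0,"jaw":3.5},
    {"dx":0,"dy":0,"dz":0,"wx":-0.1,"wy":0,"wz":0,"jaw":3.5},
    {"dx":0,"dy":0,"dz":0,"wx":-0.1,"wy":0,"wz":0,"jaw":3.5},
    {"dx":0,"dy":0,"dz":0,"wx":-0.1,"wy":0,"wz":0,"jaw":3.5},
    {"dx":0,"dy":0,"dz":0,"wx":-0.1,"wy":0,"wz":0,"jaw":3.5},
    {"dx":0,"dy":0,"dz":0,"wx":-0.1,"wy":0,"wz":0,"jaw":3.5},
    {"dx":0,"dy":0,"dz":0,"wx":-0.1,"wy":0,"wz":0,"jaw":3.5},
    {"dx":0,"dy":0,"dz":0,"wx":-0.08,"wy":0,"wz":0,"jaw":3.5},
    {"dx":0,"dy":0,"dz":0,"wx":-0.04,"wy":0,"wz":0,"jaw":3.5},
    {"dx":0,"dy":0,"dz":0,"wx":0,"wy":0,"wz":0,"jaw":3.5},
    {"dx":0,"dy":0,"dz":0,"wx":0,"wy":0,"wz":0,"jaw":3.5}
  ]
}}

```text
t: 6.35
tool_pos: [582.1, -125.1, 130.3]
tool_rot: [0.611, 0.353, 0.615, -0.352]
contact_force: [-0.2, 0.9, -0.4]
width: 38.9
```

```bash
python3 -c "
from h import *
yaw()"
```

```text
t 6.35 yaw -1.045 turned from grip 0.23 pos [ 582.1 -125.1  130.3] w 38.9 F [-0.2  0.9 -0.4] T [-0.054  0.006  0.05 ] tilt [-0.005  0.005]
```

Another 0.135 left.

>>> {"method": "carry_out", "body": {
  "commands": [
    {"dx":0,"dy":0,"dz":0,"wx":-0.07,"wy":0,"wz":0,"jaw":3.5},
    {"dx":0,"dy":0,"dz":0,"wx":-0.045,"wy":0,"wz":0,"jaw":3.5},
    {"dx":0,"dy":0,"dz":0,"wx":-0.01,"wy":0,"wz":0,"jaw":3.5},
    {"dx":0,"dy":0,"dz":0,"wx":0,"wy":0,"wz":0,"jaw":3.5}
  ]
}}

```text
t: 6.75
tool_pos: [582.1, -125.1, 130.3]
tool_rot: [0.632, 0.314, 0.636, -0.312]
contact_force: [-1.0, 0.9, 0.1]
width: 39.2
```

```bash
python3 -c "
from h import *
yaw()
for n,b in [('scene',(170,200,250,280)),('top',(400,225,480,305))]:
    p,d=read_camera(n)
    globals()[n]=cv2.resize(p[b[1]:b[3],b[0]:b[2]],(400,400),interpolation=cv2.INTER_CUBIC)
cv2.imwrite('pics/c4.png',np.hstack([scene,top])[:,:,::-1])"
```

```text
t 6.75 yaw -0.918 turned from grip 0.356 pos [ 582.1 -125.1  130.3] w 39.2 F [-1.   0.9  0.1] T [-0.023  0.006  0.033] tilt [-0.004  0.005]
```

View pics/c4.png

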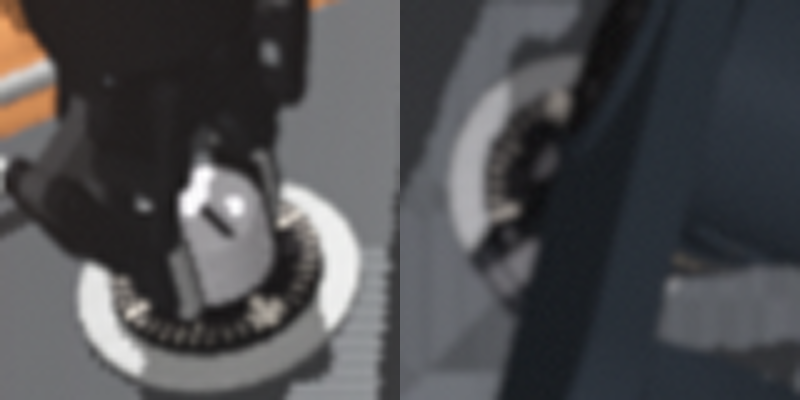

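The scene crop shows zero at (265,312), a long mark at (135,310) and another at (290,217). The knob line runs from (203,207) to (228,235).

```bash
python3 -c "
from h import *
f=lambda x,y:(170+(x+.5)/5-.5,200+(y+.5)/5-.5)
k=plane('scene',[f(203,207),f(228,235)],155.5);e=k[1]-k[0];print('line',k.round(1),np.arctan2(e[1],e[0]))
P=plane('scene',[f(265,312),f(135,310),f(290,217)],126.5)
for w in P:
  for c in ([581.2,-125.8],[576.2,-124.8]):
    e=w[:2]-c;print(w,np.hypot(*e).round(1),np.arctan2(e[1],e[0]))
e=P[2]-P[1];print(np.arctan2(e[1],e[0])-np.pi/2)
"
```

```text
line [[ 576.2 -124.4  155.5]
 [ 592.9 -120.2  155.5]] 0.24994789051801156
[ 606.39184218 -115.68998518  126.5       ] 27.1 0.38164463511912344
[ 606.39184218 -115.68998518  126.5       ] 31.5 0.29305018462332627
[ 585.98057121 -157.07988017  126.5       ] 31.6 -1.419137711625849
[ 585.98057121 -157.07988017  126.5       ] 33.7 -1.2765961126924756
[565.88927172 -94.25579596 126.5       ] 35.1 2.022674611197701
[565.88927172 -94.25579596 126.5       ] 32.2 1.8963527101219217
0.3095237840148277
```

The dial reads 21 (line yaw 0.30 to 0.31, expected 0.309). Now right again with a light grip, carefully.

>>> {"method": "carry_out", "body": {
  "commands": [
    {"dx":0,"dy":0,"dz":0,"wx":0.03,"wy":0,"wz":0,"jaw":3.5},
    {"dx":0,"dy":0,"dz":0,"wx":0.03,"wy":0,"wz":0,"jaw":3.5},
    {"dx":0,"dy":0,"dz":0,"wx":0.03,"wy":0,"wz":0,"jaw":3.5},
    {"dx":0,"dy":0,"dz":0,"wx":0.03,"wy":0,"wz":0,"jaw":3.5},
    {"dx":0,"dy":0,"dz":0,"wx":0.03,"wy":0,"wz":0,"jaw":3.5},
    {"dx":0,"dy":0,"dz":0,"wx":0.015,"wy":0,"wz":0,"jaw":3.5}
  ],
  "squeeze": 20
}}

```text
t: 7.45
tool_pos: [582.1, -125.2, 130.3]
tool_rot: [0.602, 0.368, 0.606, -0.367]
contact_force: [-0.2, 1.1, 1.2]
width: 39.0
```

```bash
python3 -c "
from h import *
yaw()"
```

```text
t 7.45 yaw -1.093 turned from grip 0.182 pos [ 582.1 -125.2  130.3] w 39.0 F [-0.2  1.1  1.2] T [0.032 0.018 0.029] tilt [-0.005  0.005]
```

>>> {"method": "carry_out", "body": {
  "commands": [
    {"dx":0,"dy":0,"dz":0,"wx":0.015,"wy":0,"wz":0,"jaw":3.5},
    {"dx":0,"dy":0,"dz":0,"wx":0.015,"wy":0,"wz":0,"jaw":3.5},
    {"dx":0,"dy":0,"dz":0,"wx":0.015,"wy":0,"wz":0,"jaw":3.5}
  ]
}}

```text
t: 7.75
tool_pos: [582.1, -125.2, 130.3]
tool_rot: [0.593, 0.382, 0.597, -0.381]
contact_force: [-0.1, -0.3, 0.5]
width: 39.3
```

```bash
python3 -c "
from h import *
yaw()"
```

```text
t 7.75 yaw -1.141 turned from grip 0.134 pos [ 582.1 -125.2  130.3] w 39.3 F [-0.1 -0.3  0.5] T [ 0.034 -0.029  0.034] tilt [-0.005  0.005]
```

>>> {"method": "carry_out", "body": {
  "commands": [
    {"dx":0,"dy":0,"dz":0,"wx":0.015,"wy":0,"wz":0,"jaw":3.5},
    {"dx":0,"dy":0,"dz":0,"wx":0.015,"wy":0,"wz":0,"jaw":3.5},
    {"dx":0,"dy":0,"dz":0,"wx":0.015,"wy":0,"wz":0,"jaw":3.5},
    {"dx":0,"dy":0,"dz":0,"wx":0.015,"wy":0,"wz":0,"jaw":3.5}
  ]
}}

```text
t: 8.15
tool_pos: [582.2, -125.3, 130.3]
tool_rot: [0.58, 0.401, 0.585, -0.401]
contact_force: [-0.5, 0.5, 0.7]
width: 39.2
```

```bash
python3 -c "
from h import *
yaw()"
```

```text
t 8.15 yaw -1.206 turned from grip 0.069 pos [ 582.2 -125.3  130.3] w 39.2 F [-0.5  0.5  0.7] T [-0.012  0.026  0.115] tilt [-0.004  0.004]
```

>>> {"method": "carry_out", "body": {
  "commands": [
    {"dx":0,"dy":0,"dz":0,"wx":0.015,"wy":0,"wz":0,"jaw":3.5},
    {"dx":0,"dy":0,"dz":0,"wx":0.015,"wy":0,"wz":0,"jaw":3.5}
  ]
}}

```text
t: 8.35
tool_pos: [582.2, -125.3, 130.3]
tool_rot: [0.574, 0.411, 0.578, -0.41]
contact_force: [-0.4, 0.2, -0.4]
width: 39.2
```

```bash
python3 -c "
from h import *
yaw()"
```

```text
t 8.35 yaw -1.239 turned from grip 0.036 pos [ 582.2 -125.3  130.3] w 39.2 F [-0.4  0.2 -0.4] T [-0.049 -0.025  0.011] tilt [-0.004  0.004]
```

>>> {"method": "carry_out", "body": {
  "commands": [
    {"dx":0,"dy":0,"dz":0,"wx":0.015,"wy":0,"wz":0,"jaw":3.5},
    {"dx":0,"dy":0,"dz":0,"wx":0.015,"wy":0,"wz":0,"jaw":3.5},
    {"dx":0,"dy":0,"dz":0,"wx":0.015,"wy":0,"wz":0,"jaw":3.5},
    {"dx":0,"dy":0,"dz":0,"wx":0.015,"wy":0,"wz":0,"jaw":3.5}
  ]
}}

```text
t: 8.75
tool_pos: [582.2, -125.3, 130.3]
tool_rot: [0.56, 0.429, 0.564, -0.429]
contact_force: [0.0, 0.8, -0.2]
width: 39.4
```

```bash
python3 -c "
from h import *
yaw()"
```

```text
t 8.75 yaw -1.304 turned from grip -0.029 pos [ 582.2 -125.3  130.3] w 39.4 F [ 0.   0.8 -0.2] T [-0.023 -0.046  0.003] tilt [-0.004  0.004]
```

>>> {"method": "carry_out", "body": {
  "commands": [
    {"dx":0,"dy":0,"dz":0,"wx":0.015,"wy":0,"wz":0,"jaw":3.5},
    {"dx":0,"dy":0,"dz":0,"wx":0.015,"wy":0,"wz":0,"jaw":3.5},
    {"dx":0,"dy":0,"dz":0,"wx":0.015,"wy":0,"wz":0,"jaw":3.5},
    {"dx":0,"dy":0,"dz":0,"wx":0.015,"wy":0,"wz":0,"jaw":3.5}
  ]
}}

```text
t: 9.15
tool_pos: [582.2, -125.4, 130.3]
tool_rot: [0.546, 0.447, 0.55, -0.447]
contact_force: [-0.1, -0.2, -0.1]
width: 39.4
```

```bash
python3 -c "
from h import *
yaw()"
```

```text
t 9.15 yaw -1.369 turned from grip -0.095 pos [ 582.2 -125.4  130.3] w 39.4 F [-0.1 -0.2 -0.1] T [-0.074  0.008  0.045] tilt [-0.004  0.004]
```

>>> {"method": "carry_out", "body": {
  "commands": [
    {"dx":0,"dy":0,"dz":0,"wx":0.015,"wy":0,"wz":0,"jaw":3.5},
    {"dx":0,"dy":0,"dz":0,"wx":0.015,"wy":0,"wz":0,"jaw":3.5},
    {"dx":0,"dy":0,"dz":0,"wx":0.015,"wy":0,"wz":0,"jaw":3.5},
    {"dx":0,"dy":0,"dz":0,"wx":0.015,"wy":0,"wz":0,"jaw":3.5}
  ]
}}

```text
t: 9.55
tool_pos: [582.2, -125.4, 130.3]
tool_rot: [0.531, 0.465, 0.535, -0.465]
contact_force: [-0.0, 0.3, -0.1]
width: 39.2
```

```bash
python3 -c "
from h import *
yaw()"
```

```text
t 9.55 yaw -1.435 turned from grip -0.161 pos [ 582.2 -125.4  130.3] w 39.2 F [-0.   0.3 -0.1] T [-0.045  0.004  0.026] tilt [-0.004  0.004]
```

>>> {"method": "carry_out", "body": {
  "commands": [
    {"dx":0,"dy":0,"dz":0,"wx":0.015,"wy":0,"wz":0,"jaw":3.5},
    {"dx":0,"dy":0,"dz":0,"wx":0.015,"wy":0,"wz":0,"jaw":3.5},
    {"dx":0,"dy":0,"dz":0,"wx":0.015,"wy":0,"wz":0,"jaw":3.5},
    {"dx":0,"dy":0,"dz":0,"wx":0.015,"wy":0,"wz":0,"jaw":3.5}
  ]
}}

```text
t: 9.95
tool_pos: [582.1, -125.4, 130.3]
tool_rot: [0.515, 0.482, 0.519, -0.482]
contact_force: [-0.9, -0.3, 1.2]
width: 39.5
```

```bash
python3 -c "
from h import *
yaw()"
```

```text
t 9.95 yaw -1.501 turned from grip -0.226 pos [ 582.1 -125.4  130.3] w 39.5 F [-0.9 -0.3  1.2] T [-0.076  0.099 -0.031] tilt [-0.005  0.004]
```

>>> {"method": "carry_out", "body": {
  "commands": [
    {"dx":0,"dy":0,"dz":0,"wx":0.015,"wy":0,"wz":0,"jaw":3.5},
    {"dx":0,"dy":0,"dz":0,"wx":0.015,"wy":0,"wz":0,"jaw":3.5},
    {"dx":0,"dy":0,"dz":0,"wx":0.015,"wy":0,"wz":0,"jaw":3.5},
    {"dx":0,"dy":0,"dz":0,"wx":0.015,"wy":0,"wz":0,"jaw":3.5}
  ]
}}

```text
t: 10.35
tool_pos: [582.1, -125.5, 130.3]
tool_rot: [0.499, 0.499, 0.503, -0.499]
contact_force: [-0.7, 1.0, -0.6]
width: 39.2
```

```bash
python3 -c "
from h import *
yaw()"
```

```text
t 10.35 yaw -1.566 turned from grip -0.291 pos [ 582.1 -125.5  130.3] w 39.2 F [-0.7  1.  -0.6] T [-0.096 -0.031  0.025] tilt [-0.005  0.004]
```

>>> {"method": "carry_out", "body": {
  "commands": [
    {"dx":0,"dy":0,"dz":0,"wx":0.015,"wy":0,"wz":0,"jaw":3.5},
    {"dx":0,"dy":0,"dz":0,"wx":0.015,"wy":0,"wz":0,"jaw":3.5},
    {"dx":0,"dy":0,"dz":0,"wx":0.015,"wy":0,"wz":0,"jaw":3.5},
    {"dx":0,"dy":0,"dz":0,"wx":0.015,"wy":0,"wz":0,"jaw":3.5}
  ]
}}

```text
t: 10.75
tool_pos: [582.2, -125.8, 130.3]
tool_rot: [-0.483, -0.514, -0.487, 0.515]
contact_force: [0.4, -0.4, 0.1]
width: 39.6
```

```bash
python3 -c "
from h import *
yaw()"
```

```text
t 10.75 yaw -1.63 turned from grip -0.355 pos [ 582.2 -125.8  130.3] w 39.6 F [ 0.4 -0.4  0.1] T [-0.122  0.01   0.325] tilt [-0.005  0.003]
```

>>> {"method": "carry_out", "body": {
  "commands": [
    {"dx":0,"dy":0,"dz":0,"wx":0,"wy":0,"wz":0,"jaw":3.5}
  ]
}}

```text
t: 10.85
tool_pos: [582.2, -125.8, 130.3]
tool_rot: [-0.483, -0.514, -0.487, 0.515]
contact_force: [0.2, 1.0, -0.2]
width: 39.1
```

```bash
python3 -c "
from h import *
yaw()"
```

```text
t 10.85 yaw -1.63 turned from grip -0.355 pos [ 582.2 -125.8  130.3] w 39.1 F [ 0.2  1.  -0.2] T [ 0.004 -0.02   0.195] tilt [-0.005  0.003]
```

That is a firm stop: 0.2 N m sustained after 0.71 rad. I'll let go, rise, and turn toward the bar's orientation.

>>> {"method": "carry_out", "body": {
  "commands": [
    {"dx":0,"dy":0,"dz":0,"wx":0,"wy":0,"wz":0,"jaw":5.0},
    {"dx":0,"dy":0,"dz":0,"wx":0,"wy":0,"wz":0,"jaw":8.5},
    {"dx":0,"dy":0,"dz":0,"wx":0,"wy":0,"wz":0,"jaw":8.5},
    {"dx":0,"dy":0,"dz":0,"wx":0,"wy":0,"wz":0,"jaw":8.5},
    {"dx":-1.5,"dy":0,"dz":0,"wx":0,"wy":0,"wz":0,"jaw":8.5},
    {"dx":-2.0,"dy":0,"dz":0,"wx":0,"wy":0,"wz":0,"jaw":8.5},
    {"dx":-2.0,"dy":0,"dz":0,"wx":0,"wy":0,"wz":0,"jaw":8.5},
    {"dx":-2.0,"dy":0,"dz":0,"wx":0,"wy":0,"wz":0,"jaw":8.5},
    {"dx":0,"dy":0,"dz":0,"wx":-0.14,"wy":0,"wz":0,"jaw":8.5},
    {"dx":0,"dy":0,"dz":0,"wx":-0.14,"wy":0,"wz":0,"jaw":8.5},
    {"dx":0,"dy":0,"dz":0,"wx":-0.14,"wy":0,"wz":0,"jaw":8.5},
    {"dx":0,"dy":0,"dz":0,"wx":-0.14,"wy":0,"wz":0,"jaw":8.5},
    {"dx":0,"dy":0,"dz":0,"wx":-0.14,"wy":0,"wz":0,"jaw":8.5},
    {"dx":0,"dy":0,"dz":0,"wx":-0.14,"wy":0,"wz":0,"jaw":8.5},
    {"dx":0,"dy":0,"dz":0,"wx":-0.14,"wy":0,"wz":0,"jaw":8.5},
    {"dx":0,"dy":0,"dz":0,"wx":-0.14,"wy":0,"wz":0,"jaw":8.5},
    {"dx":0,"dy":0,"dz":0,"wx":-0.14,"wy":0,"wz":0,"jaw":8.5},
    {"dx":0,"dy":0,"dz":0,"wx":-0.14,"wy":0,"wz":0,"jaw":8.5},
    {"dx":0,"dy":0,"dz":0,"wx":-0.1,"wy":0,"wz":0,"jaw":8.5},
    {"dx":0,"dy":0,"dz":0,"wx":-0.05,"wy":0,"wz":0,"jaw":8.5}
  ]
}}

```text
t: 12.85
tool_pos: [582.4, -125.5, 209.0]
tool_rot: [0.706, 0.009, 0.708, -0.005]
contact_force: [0.5, 0.0, 1.2]
width: 85.1
```

```bash
python3 -c "
from h import *
yaw()
go([485.5,-141,200])"
```

```text
t 12.85 yaw -0.02 turned from grip 1.255 pos [ 582.4 -125.5  209. ] w 85.1 F [0.5 0.  1.2] T [ 0.036 -0.035  0.018] tilt [-0.003  0.006]
t 12.85 pos [ 582.4 -125.5  209. ] w 85.1 F [0.5 0.  1.2] T [ 0.04 -0.03  0.02] j [-0.4   0.52  1.53  0.    1.1  -0.38]
R [[-0.003, 0.02, 1.0], [0.006, 1.0, -0.02], [-1.0, 0.005, -0.003]] shift cm [ 0.92 -1.75 -9.65]
```

>>> {"method": "carry_out", "body": {
  "commands": [
    {"dx":0,"dy":0,"dz":0,"wx":-0.1,"wy":0,"wz":0,"jaw":5.0},
    {"dx":0,"dy":0,"dz":0,"wx":-0.06,"wy":0,"wz":0,"jaw":5.0},
    {"dx":0,"dy":0,"dz":0,"wx":0,"wy":0,"wz":0,"jaw":5.0},
    {"dx":0,"dy":0,"dz":-3,"wx":0,"wy":0,"wz":0,"jaw":5.0},
    {"dx":0,"dy":0,"dz":-3,"wx":0,"wy":0,"wz":0,"jaw":5.0},
    {"dx":0,"dy":0,"dz":-2.5,"wx":0,"wy":0,"wz":0,"jaw":5.0},
    {"dx":0,"dy":0,"dz":-1,"wx":0,"wy":0,"wz":0,"jaw":5.0},
    {"dx":0,"dy":0,"dz":0,"wx":0,"wy":0,"wz":0,"jaw":5.0}
  ]
}}

```text
t: 13.65
tool_pos: [486.6, -139.3, 209.1]
tool_rot: [0.705, -0.048, 0.705, 0.051]
contact_force: [0.5, -0.7, 1.2]
width: 49.5
```

```bash
python3 -c "
from h import *
yaw()
go([486,-140.5,138])
p,d=read_camera('scene');cv2.imwrite('pics/s5.png',cv2.resize(p[130:290,110:290],(675,600),interpolation=cv2.INTER_CUBIC)[:,:,::-1])"
```

```text
t 13.65 yaw 0.14 turned from grip 1.415 pos [ 486.6 -139.3  209.1] w 49.5 F [ 0.5 -0.7  1.2] T [-0.015 -0.004 -0.011] tilt [-0.     0.005]
t 13.65 pos [ 486.6 -139.3  209.1] w 49.5 F [ 0.5 -0.7  1.2] T [-0.01 -0.   -0.01] j [-0.5   0.4   1.75  0.01  0.99 -0.65]
R [[-0.0, -0.14, 0.99], [0.005, 0.99, 0.14], [-1.0, 0.005, 0.001]] shift cm [ 7.11 -0.15 -0.08]
```

View pics/s5.png

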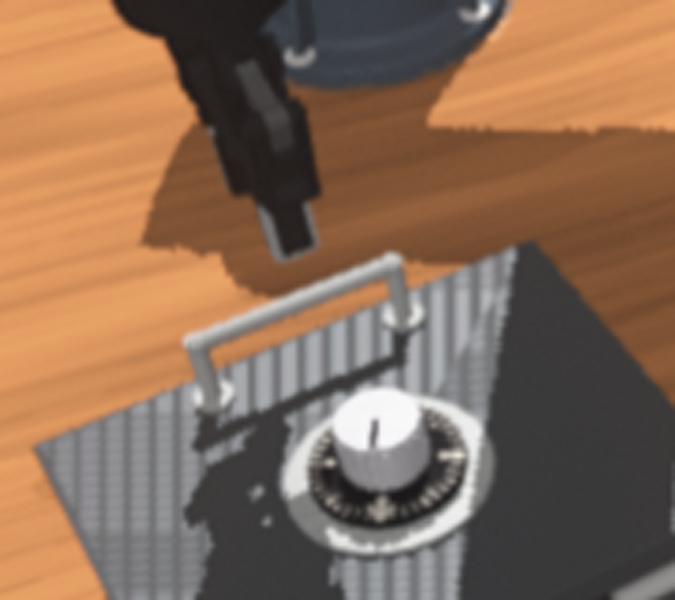

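The gripper hangs above the middle of the bar, which runs from (190,342) to (395,260). The dial now rests near 16. Next I'll descend and grip.

>>> {"method": "carry_out", "body": {
  "commands": [
    {"dx":2,"dy":-0.1,"dz":-0.08,"wx":-0.01,"wy":0,"wz":0,"jaw":5.0},
    {"dx":2,"dy":0,"dz":0,"wx":0,"wy":0,"wz":0,"jaw":5.0},
    {"dx":1.5,"dy":0,"dz":0,"wx":0,"wy":0,"wz":0,"jaw":5.0},
    {"dx":1,"dy":0,"dz":0,"wx":0,"wy":0,"wz":0,"jaw":5.0},
    {"dx":0.3,"dy":0,"dz":0,"wx":0,"wy":0,"wz":0,"jaw":5.0},
    {"dx":0,"dy":0,"dz":0,"wx":0,"wy":0,"wz":0,"jaw":3.0},
    {"dx":0,"dy":0,"dz":0,"wx":0,"wy":0,"wz":0,"jaw":2.0},
    {"dx":0,"dy":0,"dz":0,"wx":0,"wy":0,"wz":0,"jaw":2.0}
  ]
}}

```text
t: 14.5
tool_pos: [490.7, -143.0, 140.8]
tool_rot: [0.704, -0.056, 0.706, 0.055]
contact_force: [-0.2, 0.3, -0.7]
width: 20.1
```

```bash
python3 -c "
from h import *
yaw()
go([486,-140.5,138])"
```

```text
t 14.5 yaw 0.156 turned from grip 1.431 pos [ 490.7 -143.   140.8] w 20.1 F [-0.2  0.3 -0.7] T [ 0.031  0.006 -0.017] tilt [-0.003 -0.001]
t 14.5 pos [ 490.7 -143.   140.8] w 20.1 F [-0.2  0.3 -0.7] T [ 0.03  0.01 -0.02] j [-0.5   0.51  1.8  -0.    0.83 -0.66]
R [[-0.003, -0.156, 0.988], [-0.001, 0.988, 0.156], [-1.0, -0.001, -0.003]] shift cm [ 0.28  0.32 -0.42]
```

>>> {"method": "carry_out", "body": {
  "commands": [
    {"dx":0.1,"dy":0.2,"dz":-0.4,"wx":0,"wy":0,"wz":0,"jaw":2.2},
    {"dx":0,"dy":0,"dz":0,"wx":0,"wy":0,"wz":0,"jaw":1.4},
    {"dx":0,"dy":0,"dz":0,"wx":0,"wy":0,"wz":0,"jaw":0.5},
    {"dx":0,"dy":0,"dz":0,"wx":0,"wy":0,"wz":0,"jaw":0.5}
  ],
  "squeeze": 45
}}

```text
t: 14.9
tool_pos: [485.6, -142.3, 141.2]
tool_rot: [0.704, -0.057, 0.706, 0.054]
contact_force: [1.0, -0.8, -3.6]
width: 8.3
```

```bash
python3 -c "
from h import *
yaw()
go([486,-140.5,138])"
```

```text
t 14.9 yaw 0.157 turned from grip 1.431 pos [ 485.6 -142.3  141.2] w 8.3 F [ 1.  -0.8 -3.6] T [ 0.014 -0.118 -0.009] tilt [-0.003 -0.003]
t 14.9 pos [ 485.6 -142.3  141.2] w 8.3 F [ 1.  -0.8 -3.6] T [ 0.01 -0.12 -0.01] j [-0.5   0.51  1.81 -0.01  0.82 -0.66]
R [[-0.003, -0.156, 0.988], [-0.003, 0.988, 0.156], [-1.0, -0.003, -0.003]] shift cm [0.32 0.18 0.07]
```

>>> {"method": "carry_out", "body": {
  "commands": [
    {"dx":-0.1,"dy":0,"dz":0,"wx":0,"wy":0,"wz":0,"jaw":0.5},
    {"dx":-0.1,"dy":0,"dz":0,"wx":0,"wy":0,"wz":0,"jaw":0.5}
  ]
}}

```text
t: 15.1
tool_pos: [485.8, -142.3, 141.8]
tool_rot: [0.704, -0.056, 0.706, 0.054]
contact_force: [0.4, -2.5, -10.6]
width: 7.9
```

```bash
python3 -c "
from h import *
yaw()"
```

```text
t 15.1 yaw 0.157 turned from grip 1.431 pos [ 485.8 -142.3  141.8] w 7.9 F [  0.4  -2.5 -10.6] T [-0.313 -0.162  0.002] tilt [-0.003 -0.003]
```

>>> {"method": "carry_out", "body": {
  "commands": [
    {"dx":-0.1,"dy":0,"dz":0,"wx":0,"wy":0,"wz":0,"jaw":0.5},
    {"dx":-0.1,"dy":0,"dz":0,"wx":0,"wy":0,"wz":0,"jaw":0.5},
    {"dx":-0.1,"dy":0,"dz":0,"wx":0,"wy":0,"wz":0,"jaw":0.5}
  ]
}}

```text
t: 15.4
tool_pos: [486.2, -142.2, 143.2]
tool_rot: [0.704, -0.056, 0.706, 0.055]
contact_force: [1.9, -1.3, -11.4]
width: 8.3
```

```bash
python3 -c "
from h import *
yaw()"
```

```text
t 15.4 yaw 0.157 turned from grip 1.431 pos [ 486.2 -142.2  143.2] w 8.3 F [  1.9  -1.3 -11.4] T [-0.274 -0.21   0.02 ] tilt [-0.003 -0.002]
```

>>> {"method": "carry_out", "body": {
  "commands": [
    {"dx":-0.12,"dy":0,"dz":0.03,"wx":0,"wy":0,"wz":0,"jaw":0.5},
    {"dx":-0.12,"dy":0,"dz":0.03,"wx":0,"wy":0,"wz":0,"jaw":0.5},
    {"dx":-0.12,"dy":0,"dz":0.03,"wx":0,"wy":0,"wz":0,"jaw":0.5},
    {"dx":-0.12,"dy":0,"dz":0.03,"wx":0,"wy":0,"wz":0,"jaw":0.5}
  ]
}}

```text
t: 15.8
tool_pos: [487.7, -141.9, 148.0]
tool_rot: [0.704, -0.056, 0.706, 0.055]
contact_force: [2.0, -1.1, -12.2]
width: 8.1
```

```bash
python3 -c "
from h import *
yaw()"
```

```text
t 15.8 yaw 0.157 turned from grip 1.431 pos [ 487.7 -141.9  148. ] w 8.1 F [  2.   -1.1 -12.2] T [-0.331 -0.182 -0.053] tilt [-0.003 -0.002]
```

It has risen 6.8 mm at a steady 12 N, past the 2 to 3 mm of bolted play, so it is unbolted. I'll follow the arc.

>>> {"method": "carry_out", "body": {
  "commands": [
    {"dx":-0.4,"dy":0,"dz":0.14,"wx":0,"wy":0,"wz":0,"jaw":0.5},
    {"dx":-0.6,"dy":0,"dz":0.23,"wx":0,"wy":0,"wz":0,"jaw":0.5},
    {"dx":-0.6,"dy":0,"dz":0.25,"wx":0,"wy":0,"wz":0,"jaw":0.5},
    {"dx":-0.6,"dy":0,"dz":0.28,"wx":0,"wy":0,"wz":0,"jaw":0.5},
    {"dx":-0.6,"dy":0,"dz":0.31,"wx":0,"wy":0,"wz":0,"jaw":0.5}
  ]
}}

```text
t: 16.3
tool_pos: [499.9, -140.1, 177.4]
tool_rot: [0.703, -0.056, 0.707, 0.055]
contact_force: [2.3, -2.9, -13.0]
width: 8.6
```

```bash
cat >> h.py <<'E'
def arc():
    yaw();s,R=st();p=s["tool_pos"];d=(p[:2]-[485.6,-142.3])@[.988,.152]
    x,z=-202+d,62+p[2]-141.2;print("back",d.round(1),"up",(z-62).round(1),"radius",np.hypot(x,z).round(1),"lid deg",(np.degrees(np.arctan2(z,-x))-17.06).round(1))
E
python3 -c "
from h import *
arc()"
```

```text
t 16.3 yaw 0.157 turned from grip 1.431 pos [ 499.9 -140.1  177.4] w 8.6 F [  2.3  -2.9 -13. ] T [-0.445 -0.168 -0.008] tilt [-0.005 -0.002]
back 14.5 up 36.2 radius 211.7 lid deg 10.6
```

>>> {"method": "carry_out", "body": {
  "commands": [
    {"dx":-0.57,"dy":0,"dz":0.31,"wx":0,"wy":0,"wz":0,"jaw":0.5},
    {"dx":-0.56,"dy":0,"dz":0.33,"wx":0,"wy":0,"wz":0,"jaw":0.5},
    {"dx":-0.55,"dy":0,"dz":0.35,"wx":0,"wy":0,"wz":0,"jaw":0.5},
    {"dx":-0.53,"dy":0,"dz":0.37,"wx":0,"wy":0,"wz":0,"jaw":0.5},
    {"dx":-0.52,"dy":0,"dz":0.39,"wx":0,"wy":0,"wz":0,"jaw":0.5}
  ]
}}

```text
t: 16.8
tool_pos: [517.4, -137.4, 206.5]
tool_rot: [0.702, -0.057, 0.708, 0.055]
contact_force: [1.5, -3.8, -15.2]
width: 7.9
```

```bash
python3 -c "
from h import *
arc()"
```

```text
t 16.8 yaw 0.157 turned from grip 1.432 pos [ 517.4 -137.4  206.5] w 7.9 F [  1.5  -3.8 -15.2] T [-0.651 -0.105 -0.022] tilt [-0.008 -0.003]
back 32.1 up 65.3 radius 212.3 lid deg 19.8
```

>>> {"method": "carry_out", "body": {
  "commands": [
    {"dx":-0.5,"dy":0,"dz":0.41,"wx":0,"wy":0,"wz":0,"jaw":0.5},
    {"dx":-0.49,"dy":0,"dz":0.43,"wx":0,"wy":0,"wz":0,"jaw":0.5},
    {"dx":-0.47,"dy":0,"dz":0.45,"wx":0,"wy":0,"wz":0,"jaw":0.5},
    {"dx":-0.46,"dy":0,"dz":0.47,"wx":0,"wy":0,"wz":0,"jaw":0.5},
    {"dx":-0.44,"dy":0,"dz":0.48,"wx":0,"wy":0,"wz":0,"jaw":0.5},
    {"dx":-0.42,"dy":0,"dz":0.5,"wx":0,"wy":0,"wz":0,"jaw":0.5}
  ]
}}

```text
t: 17.4
tool_pos: [541.5, -133.6, 234.9]
tool_rot: [0.697, -0.057, 0.712, 0.055]
contact_force: [-0.7, -5.5, -13.3]
width: 7.9
```

```bash
python3 -c "
from h import *
arc()"
```

```text
t 17.4 yaw 0.159 turned from grip 1.433 pos [ 541.5 -133.6  234.9] w 7.9 F [ -0.7  -5.5 -13.3] T [-0.917  0.41   0.045] tilt [-0.021 -0.005]
back 56.6 up 93.7 radius 213.1 lid deg 29.9
```

>>> {"method": "carry_out", "body": {
  "commands": [
    {"dx":-0.41,"dy":0,"dz":0.52,"wx":0,"wy":0,"wz":0,"jaw":0.5},
    {"dx":-0.39,"dy":0,"dz":0.53,"wx":0,"wy":0,"wz":0,"jaw":0.5},
    {"dx":-0.37,"dy":0,"dz":0.55,"wx":0,"wy":0,"wz":0,"jaw":0.5},
    {"dx":-0.35,"dy":0,"dz":0.56,"wx":0,"wy":0,"wz":0,"jaw":0.5},
    {"dx":-0.33,"dy":0,"dz":0.57,"wx":0,"wy":0,"wz":0,"jaw":0.5}
  ]
}}

```text
t: 17.9
tool_pos: [561.5, -130.5, 252.5]
tool_rot: [0.689, -0.058, 0.72, 0.055]
contact_force: [-3.0, -5.1, -11.2]
width: 7.9
```

```bash
python3 -c "
from h import *
arc()"
```

```text
t 17.9 yaw 0.16 turned from grip 1.434 pos [ 561.5 -130.5  252.5] w 7.9 F [ -3.   -5.1 -11.2] T [-0.894  0.647  0.004] tilt [-0.044 -0.008]
back 76.8 up 111.3 radius 213.8 lid deg 37.1
```

>>> {"method": "carry_out", "body": {
  "commands": [
    {"dx":-0.32,"dy":0,"dz":0.58,"wx":0,"wy":0,"wz":0,"jaw":0.5},
    {"dx":-0.3,"dy":0,"dz":0.58,"wx":0,"wy":0,"wz":0,"jaw":0.5},
    {"dx":-0.28,"dy":0,"dz":0.59,"wx":0,"wy":0,"wz":0,"jaw":0.5},
    {"dx":-0.26,"dy":0,"dz":0.6,"wx":0,"wy":0,"wz":0,"jaw":0.5},
    {"dx":-0.24,"dy":0,"dz":0.5,"wx":0,"wy":0,"wz":0,"jaw":0.5},
    {"dx":0,"dy":0,"dz":0,"wx":0,"wy":0,"wz":0,"jaw":0.5}
  ]
}}

```text
t: 18.5
tool_pos: [579.5, -127.7, 265.1]
tool_rot: [0.677, -0.058, 0.731, 0.054]
contact_force: [2.2, -2.7, -11.3]
width: 8.1
```

```bash
python3 -c "
from h import *
arc()"
```

```text
t 18.5 yaw 0.16 turned from grip 1.434 pos [ 579.5 -127.7  265.1] w 8.1 F [  2.2  -2.7 -11.3] T [-0.488 -0.501 -0.015] tilt [-0.076 -0.012]
back 95.0 up 123.9 radius 214.5 lid deg 43.0
```

About 43°. I'll open a little (the front finger is close to the lid) and withdraw upward.

>>> {"method": "carry_out", "body": {
  "commands": [
    {"dx":0,"dy":0,"dz":0,"wx":0,"wy":0,"wz":0,"jaw":1.6},
    {"dx":0,"dy":0,"dz":0,"wx":0,"wy":0,"wz":0,"jaw":2.2},
    {"dx":0,"dy":0,"dz":0,"wx":0,"wy":0,"wz":0,"jaw":2.2}
  ]
}}

```text
t: 18.8
tool_pos: [582.7, -125.6, 270.8]
tool_rot: [0.681, -0.058, 0.728, 0.055]
contact_force: [0.3, 1.0, 0.9]
width: 22.1
```

```bash
python3 -c "
from h import *
arc()"
```

```text
t 18.8 yaw 0.16 turned from grip 1.435 pos [ 582.7 -125.6  270.8] w 22.1 F [0.3 1.  0.9] T [ 0.04  -0.051 -0.039] tilt [-0.065 -0.01 ]
back 98.5 up 129.6 radius 217.8 lid deg 44.6
```

>>> {"method": "carry_out", "body": {
  "commands": [
    {"dx":-1,"dy":0,"dz":0,"wx":0,"wy":0,"wz":0,"jaw":2.2},
    {"dx":-1,"dy":0,"dz":0,"wx":0,"wy":0,"wz":0,"jaw":2.2},
    {"dx":-1.5,"dy":0,"dz":0,"wx":0,"wy":0,"wz":0,"jaw":2.2},
    {"dx":-2,"dy":0,"dz":0,"wx":0,"wy":0,"wz":0,"jaw":2.2},
    {"dx":-2,"dy":0,"dz":0,"wx":0,"wy":0,"wz":0,"jaw":2.2},
    {"dx":-2,"dy":0,"dz":0,"wx":0,"wy":0,"wz":0,"jaw":2.2},
    {"dx":0,"dy":0,"dz":0,"wx":0,"wy":0,"wz":0,"jaw":2.2},
    {"dx":0,"dy":0,"dz":0,"wx":0,"wy":0,"wz":0,"jaw":2.2}
  ]
}}

```text
t: 19.6
tool_pos: [591.0, -122.8, 380.2]
tool_rot: [0.686, -0.06, 0.723, 0.055]
contact_force: [0.3, 0.0, 0.4]
width: 21.8
```

```bash
python3 -c "
from h import *
yaw()
p,d=read_camera('scene');cv2.imwrite('pics/s6.png',p[:,:,::-1])
c=p.astype(int)"
```

```text
t 19.6 yaw 0.161 turned from grip 1.436 pos [ 591.  -122.8  380.2] w 21.8 F [0.3 0.  0.4] T [ 0.011 -0.04  -0.062] tilt [-0.051 -0.011]
```

View pics/s6.png

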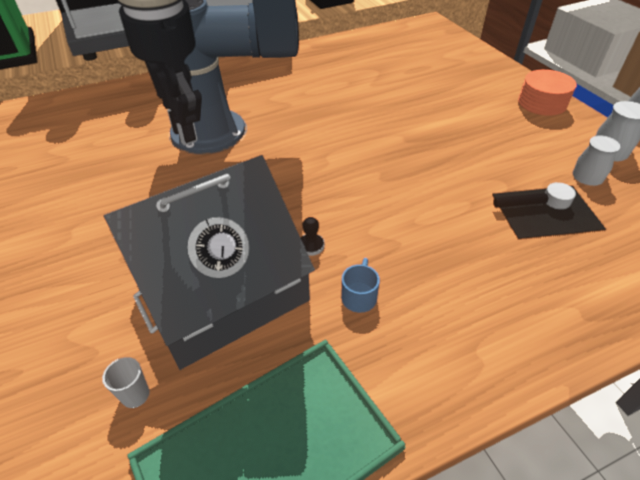

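The lid stands open with its bar middle at about (193,194). The arm is clear, and the tamper (312,238), blue cup (360,287) and dosing cup (127,382) are where they were. One quick check of the angle, then I hand in.

```bash
python3 -c "
from h import *
for a in (35,40,43,46):
    f=np.radians(a+17.06);r=211.3;x=r*np.cos(f);print(a,proj('scene',[685.6-x*.988,-109.8-x*.152,95+r*np.sin(f)]))
s=np.load('scene0.npz')['p'].astype(int);p=read_camera('scene')[0].astype(int)
D=np.abs(p-s).sum(2);print('diff tamper/blue/dose',[int((D[b[1]:b[3],b[0]:b[2]]>90).sum()) for b in((303,215,325,260),(340,262,382,312),(103,355,150,408))])
yaw();sign_off()"
```

```text
35 [[192.06460647 189.14839203]]
40 [[194.40200132 189.13224712]]
43 [[196.04771837 189.58693989]]
46 [[197.87770922 190.40514785]]
diff tamper/blue/dose [31, 0, 852]
t 19.7 yaw 0.161 turned from grip 1.436 pos [ 590.9 -122.8  379.6] w 22.2 F [ 0.2 -0.4 -0.2] T [ 0.016 -0.002 -0.035] tilt [-0.052 -0.011]
the job is handed in; nothing more can be done
```

The strongbox is open: the lid stands at about 43° by itself, and the arm is withdrawn about 110 mm above it with no contact force. I handed the job in at 19.7 s of the 72 s allowed.

- **Dial:** I turned it right to 12, then left to 21. At 21 the camera read 0.30–0.31 rad for the zero mark, against an expected 0.309. The last right turn took about 0.71 rad in small steps. It ended at a firm stop that peaked at 0.33 N m on one noisy reading and settled at 0.2 N m. The peak is slightly over the recommended 0.3 but below the 0.45 forcing limit.
- **Lid:** I tried it gently first. It rose 6.8 mm at about 12 N, past the 2–3 mm it would have had if still bolted. I then swung it up the arc at up to about 16 N and let go.
- **Lid angle check:** the 43° comes from the arm's path. In the last picture the open lid's bar agrees with that only loosely: about 4 pixels off, and bar position changes little with angle in that view. I did not measure the lid's motion separately.
- **Cups and tamper:** all three stand where they did in the last view. The pixel comparison was clean for the blue cup and nearly so for the tamper. It showed changes around the dosing cup, which I put down to moved shadows, since the cup is at the same pixels and nothing came near it. I did not check that further.

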